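# Lock a display module in the indexed board holder

### The arm

A 6-joint arm with a two-finger parallel gripper is mounted at the origin on the work surface. World frame = base frame: x ahead of the robot, y to its left, z up, the work surface at z = 0. Lengths are in m, angles in rad, forces in N, time in s.
With the tool pointing down it reaches from about 0.35 to 0.85 m from the base axis. Payload 8.1 kg.
Tool frame: the origin (TCP) lies between the finger pads; the fingertips stand tips_ahead ahead of it and the grasp point (between the pads) lies 8 mm behind it (tips_ahead is the distance from the TCP to the fingertips, in m); z points along the fingers, x is the direction in which the jaws open and shut, and the axes are right-handed (so a half turn about z gives the same grasp; the last joint's range is limited). The gripper opens to 93 mm and grips with 3 to 60 N. Pads are 15 mm wide; open, the fingers measure 128 mm over their backs; the gripper's body (75 mm by 188 mm) begins 65 mm behind the grasp point.
Start: joints at [-1.317, 0.13, 1.488, -0, 1.523, -0.085], TCP at [0.199, -0.566, 0.23] pointing down, gripper open.
Joint ranges: [-2.96, 2.96], [-0.89, 2.26], [0.02, 2.5], [-1.34, 4.48], [0, 2.73], [-2.66, 2.66]. Speed limits (rad/s): [2.39, 2.39, 2.79, 3.14, 3.14, 3.14].

### API

Orientations are given as a rotation vector (axis times angle).
In Python, from plant import * gives the robot as it stands.
- The arm moves only by the tool play_rows, never from a script. Its argument "increments" is a list that holds one entry, the list of rows, each a list of 4 numbers: the shift along the tool's x, y, z in cm, then the turn about the tool's z in rad. A call has 1 to 5 rows; each row is the pose to reach, as a shift and turn from the pose measured when the call began, along the tool's axes at that moment; what a row does not reach only later rows make up. A row lasts 1/10 s, in which the tool goes at most 50 mm and 8.59 degrees, less where a joint would pass 70% of its speed; a pose out of reach is approached as far as the arm can. A call with a gripper value outside its range is refused whole. "jaw" is the finger opening in cm, from 0 to 9.3, set as the call begins (left out, the last holds). The fingers move at their own pace and stop on an object; "squeeze" is the grip in N (left out, the last holds). Time passes only in rows, so rows that repeat a pose let the fingers close. It gives the time, the measured TCP pose, the force and the opening at its end, in the units of the state.
- read_state(): the state, without advancing time (a new reading comes with each control period).
- read_camera(name): name is "side" or "top" or "wrist"; returns (picture, depth): 384x512x3 uint8, blue, green, red; 384x512 float32, m along the optical axis (not along the pixel's ray), 0 where there is no reading.
- camera_params(name): a dict with "K" (3x3 intrinsics, pixels), "eye" and "orientation" of the camera in the world. Camera axes: x right, y up, looking along -z (the intrinsics and any distortion apply to the point x, -y, -z); pixel columns grow to the right and rows downward; lengths in m; the calibration is good to about 2 mm. A picture is of the moment at which its call begins: read the wrist's pose just before it. camera_params takes no time and is no camera call; for the wrist camera it gives the pose at the moment of the call.
- close_job(): hands the job in, once; it reports no verdict.
The state is a dict: "t": time; "q": joint angles; "dq": joint speeds; "joint_torque": joint torques, N m; "tool_pos": TCP position; "orientation": TCP orientation; "force": force on the tool from outside, world axes, zero at the start; "wrist_torque": the same for the moment, N m; "opening": finger opening in m.
Only numpy, scipy, OpenCV 4.12 (cv2) and the standard library are available. Lean on these libraries where they do the work, as an engineer would, in place of code of your own. Each camera call takes 0.05 s, during which the arm holds its last target.

### The job

Gently pick up the loose black display module - light grip, no dropping, its case cracks if squeezed or knocked - and set it lengthwise and flat on the bed of the metal board holder, between the end stop and the sliding jaw, and let go of it. Then take the knob of the jaw's lock plunger, pull the pin up out of its hole, slide the jaw one hole towards the module and let the pin go fully home in that next hole. Finish with the gripper still closed on the knob and the pin fully down, and leave the other things on the bench where they are.

Things in the scene. Friction and masses are not known exactly. Their poses are not given: they have to be found in the camera images.
- module: Black plastic box with two pale display windows and one small white button on top: 50 (x) by 84 (y, its length) by 36 mm high, 0.13 to 0.25 kg, loose on the bench. Origin at the centre of its underside, z up. Its case may be squeezed with up to about 20 N per finger; 8 to 12 N is enough to carry it.
- holder: Board holder fixed to the bench: dark base plate 100 (x) by 212 (y) by 12 mm, on it, in line along y, an aluminium end stop (face at y = -90 mm, 64 mm wide, top 62 mm over the bench), a bed, and a 34 mm wide rail with three 11 mm holes 25 mm apart. Bed and rail tops are level, 36 mm over the bench. Origin at bench height on the middle line. Nothing stands at the long sides of the bed.
- bed (a point): Point on the bed where the middle of the module's underside finally lies: holder x = 0, y = -45.5, z = 36 mm, axes as the holder's. The bed is 64 mm wide in x. The module may be set down some 10 mm further towards the jaw (+y); the jaw pushes it along.
- next_hole (a point): Centre of the mouth of the next hole (holder x = 0, y = 17, z = 36 mm), 25 mm from the hole that the pin is in at the start, towards the end stop.
- jaw (a joint): Place of the sliding jaw in m: 0 within 1 mm at the start, +0.025 with the pin in the next hole towards the end stop (holder -y); stops at -0.030 and +0.031. About 1 N of friction with the pin clear, 1 to 2 mm of play with it in. Jaw face 64 mm wide, top 61.5 mm over the bench, at holder y = +24 mm at 0 and -1 mm at 0.025: the opening for the 84 mm module is 114 mm, then 89 mm.
- plunger (a joint): Lift of the lock plunger in m: 0 with the pin fully home, 0.010 with its round tip resting on top of the rail, 0.016 fully pulled. A spring pulls it down with 4 N at 0 rising to 8 N fully pulled. It moves with the jaw; the 8 mm pin slips in when within about 3 mm of the hole's centre.
- knob: Black round knob of the lock plunger, upright cylinder 24 mm across and 22 mm high on an 8 mm stem, above the jaw's middle. Origin at its centre, 97 mm above the bench when the pin is home (knob from 86 to 108 mm); the collar on the jaw below it ends at 70 mm. z up; at the start it is at holder x = 0, y = 42 mm.
- flux_jar: Bystander, leave it alone: small jar, 28 mm across, 35 mm high. Origin at its underside.
- screwdriver: Bystander, leave it alone: screwdriver lying near the robot. Origin at its underside.
- spool: Bystander, leave it alone: flat grey spool, 52 mm across, 34 mm high. Origin at its underside.
- can: Bystander, leave it alone: drink can, 66 mm across, 122 mm high. Origin at its underside.
- meter: Bystander, leave it alone: yellow hand-held meter, 150 by 80 by 38 mm. Origin at its underside.
- pliers: Bystander, leave it alone: pliers lying flat, about 150 mm long. Origin at its underside.
- tray: Bystander, leave it alone: round steel dish, 110 mm across, 22 mm high. Origin at its underside.
Things that resemble listed ones, but are neither listed nor needed, are in the scene too. What is meant by the module is not yellow, and is the larger of those in its own colour. What is shaped like the holder but pink is not meant.

How it is judged:
On the way, in this order (a step that is already met when the one before it is completed fails the run):
1. the module lies flat in the holder between end stop and jaw, let go, with the jaw still locked in its first hole (x of module in the frame of bed between -0.01 and 0.01 m and z of module in the frame of bed between -0.003 and 0.003 m and angle between module's own z axis and vertical below 0.1 rad and y of module in the frame of bed between -0.006 and 0.03 m and angle between the y axis of module and the y axis of holder, either way round below 0.35 rad and contact force between the fingers and module below 0.1 N and value of joint plunger below 0.002 m and value of joint jaw between -0.004 and 0.004 m), for 0.2 s.
2. the plunger is pulled clear of its hole by the knob (value of joint plunger above 0.009 m and contact force between the fingers and knob above 1 N), for 0.05 s.
At the end, for the whole second after the job is handed in: Jaw in the next hole (25 mm, within 3 mm), pin fully home (lift under 2 mm), fingers still holding the knob with more than 2 N; the module at rest flat in the bed (within 3 mm in height, 10 mm across, 6 mm along, square within 0.15 rad), not touched by the fingers (x of module in the frame of bed between -0.01 and 0.01 m and z of module in the frame of bed between -0.003 and 0.003 m and angle between module's own z axis and vertical below 0.1 rad and y of module in the frame of bed between -0.006 and 0.006 m and angle between the y axis of module and the y axis of holder, either way round below 0.15 rad and value of joint jaw between 0.022 and 0.028 m and value of joint plunger below 0.002 m and contact force between the fingers and knob above 2 N and contact force between the fingers and module below 0.1 N and linear speed of module below 0.02 m/s); the arm keeps its last pose, push and grip.
It fails at once if the module is squeezed too hard by the fingers (more than 25 N a finger, 50 N in all) (contact force between the fingers and module above 50 N).
It fails at once if the module is dropped (falls free from more than about 13 mm) (linear speed of module above 0.5 m/s and contact force between the fingers and module below 0.1 N).
It fails at once if the module is knocked or pressed onto the holder with more than 40 N (contact force between module and holder above 40 N).
It fails at once if one of the other things on the bench is moved by more than 20 mm (distance of any of flux_jar, screwdriver, spool, can, meter, pliers, tray from where it was at the start of the episode above 0.02 m).
It also fails if it takes over 48 s, if anything falls off the work surface, if the arm or the gripper's body presses on something with over 40 N, if the wrist force passes 120 N, or if a joint passes its speed limit or range.

## Working session

There is one attempt and no reset: what is moved stays moved. The work goes in short steps, Python scripts to look and compute and a tool call to move; the robot and the scene stay as the last step left them, time stands still between calls to the robot, and variables do not carry over. Pictures are saved under pics/ and viewed, and the job is handed in when it is done.

Besides the shell and the picture viewer there is one more tool, called after "Call:" as name([rows], argument=value, ...), one row to a line, values as JSON. play_rows: Moves the arm, as the interface text tells. Its arguments: {"type":"object","properties":{"increments":{"type":"array"},"jaw":{"type":"number"},"squeeze":{"type":"number"}},"required":["increments"]}

```bash
ls; mkdir -p pics
python3 - <<'E'
from plant import *
import cv2,numpy as np
s=read_state();print(s)
for n in ["top","side"]:
    p,d=read_camera(n);cv2.imwrite(f"pics/{n}0.png",p);np.savez(f"pics/{n}0.npz",p=p,d=d)
    print(n,camera_params(n))
E
```

```text
pics
{'t': 0.0, 'q': array([-1.31740935e+00,  1.31148770e-01,  1.48927345e+00, -3.75716663e-05,
        1.52304645e+00, -8.53945141e-02]), 'dq': array([ 0.0006759 , -0.00139184, -0.00081055,  0.00180204, -0.00120758,
        0.00039922]), 'joint_torque': array([ 9.41469102e-05, -5.59846866e+01, -4.91758025e+01,  7.68182008e-02,
        3.51621467e-02, -2.10824537e-04]), 'tool_pos': array([ 0.19927143, -0.56534166,  0.22859807]), 'orientation': array([-2.56317846e+00,  1.81446703e+00,  2.28838179e-03]), 'force': array([-0.83574916, -0.0944741 ,  0.06468835]), 'wrist_torque': array([0.00890148, 0.02368188, 0.02562854]), 'opening': 0.09306212544194954}
top {'K': array([[393.87504489,   0.        , 258.72998675],
       [  0.        , 393.87504489, 190.32879061],
       [  0.        ,   0.        ,   1.        ]]), 'eye': array([ 0.31171445, -0.014073  ,  1.36843137]), 'orientation': array([ 0.13471527, -0.14016129, -1.57934218])}
side {'K': array([[460.49187314,   0.        , 254.21851853],
       [  0.        , 460.49187314, 189.30043789],
       [  0.        ,   0.        ,   1.        ]]), 'eye': array([ 0.42112906, -1.10472453,  0.81806145]), 'orientation': array([ 0.99948399, -0.06101309, -0.13013468])}
```

View pics/top0.png

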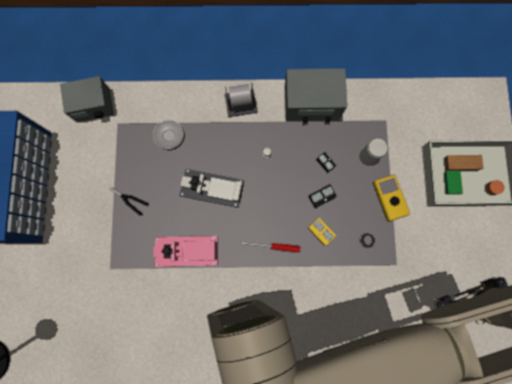

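View pics/side0.png

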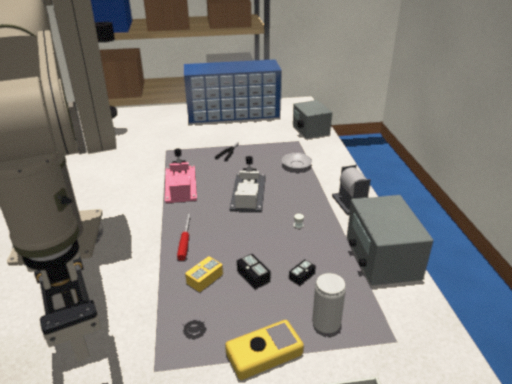

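The top view shows the holder at about (212,188), the larger black module at (322,196), a smaller black decoy at (326,162), and a pink holder decoy at (185,250). Next I'll enlarge and measure.

```bash
cat > h.py <<'E'
import cv2,numpy as np
from scipy.spatial.transform import Rotation as R
def ray(cp,u,v):
    K=cp["K"];d=np.stack([(np.asarray(u)-K[0,2])/K[0,0],-(np.asarray(v)-K[1,2])/K[1,1],-np.ones_like(np.asarray(u,float))],-1)
    return d@R.from_rotvec(cp["orientation"]).as_matrix().T
def onz(cp,u,v,z):
    d=ray(cp,u,v);return cp["eye"]+d*((z-cp["eye"][2])/d[...,2])[...,None]
def bydepth(cp,u,v,dep):
    return cp["eye"]+ray(cp,u,v)*np.asarray(dep)[...,None]
E
python3 - <<'E'
from plant import *
from h import *
cp=camera_params("top");a=np.load("pics/top0.npz");p,d=a["p"],a["d"]
H,W=d.shape
vv,uu=np.mgrid[:H,:W].astype(float)
P=bydepth(cp,uu,vv,d)
for n,(u0,v0,u1,v1) in dict(mod=(300,178,345,215),hold=(172,160,250,215)).items():
    c=P[v0:v1,u0:u1]
    cv2.imwrite(f"pics/c_{n}.png",cv2.resize(p[v0:v1,u0:u1],None,fx=8,fy=8,interpolation=cv2.INTER_CUBIC))
    z=c[...,2];print(n,np.percentile(z,[2,20,50,80,98]))
    if n=="mod":
        m=(z>0.018)
        q=c[m];print(m.sum(),np.median(q[:,2]))
        print(cv2.minAreaRect((q[:,:2]*1000).astype(np.float32)))
    else:
        for lo,hi in((.006,.02),(.028,.045),(.05,.07),(.085,.12)):
            q=c[(z>lo)&(z<hi)]
            if len(q): print(lo,hi,len(q),np.median(q[:,2]),cv2.minAreaRect((q[:,:2]*1000).astype(np.float32)),q.mean(0))
E
```

```text
mod [-0.00668405 -0.00271535  0.0002718   0.03113175  0.03901921]
371 0.03503732799299719
((445.717529296875, -133.7605743408203), (63.92329025268555, 353.6122131347656), 37.9828987121582)
hold [-0.0059012  -0.00177539  0.00233471  0.03197246  0.06439734]
0.006 0.02 742 0.010976112437886099 ((571.6123657226562, 146.3458251953125), (188.64901733398438, 263.87506103515625), 6.309717178344727) [0.55861669 0.15781658 0.01117965]
0.028 0.045 648 0.03494283254772379 ((563.0328369140625, 146.93960571289062), (206.13766479492188, 64.3948974609375), 78.0192642211914) [0.55908408 0.13140638 0.03502486]
0.05 0.07 218 0.059743687892345965 ((559.548095703125, 127.99617004394531), (167.69386291503906, 64.58202362060547), 78.00552368164062) [0.55614258 0.12495024 0.05945915]
0.085 0.12 48 0.1058365972369979 ((571.8743896484375, 190.85250854492188), (21.41855239868164, 20.714635848999023), 5.972719192504883) [0.57088568 0.1911023  0.10421337]
```

```bash
python3 -c "
import cv2,numpy as np
a=cv2.imread('pics/c_mod.png');b=cv2.imread('pics/c_hold.png');print(a.shape,b.shape)"
```

```text
(296, 360, 3) (440, 624, 3)
```

View pics/c_mod.png

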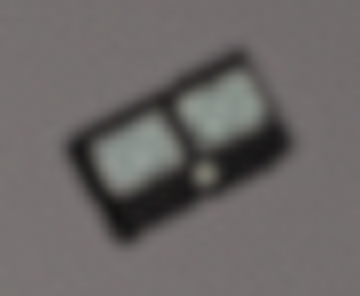

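View pics/c_hold.png

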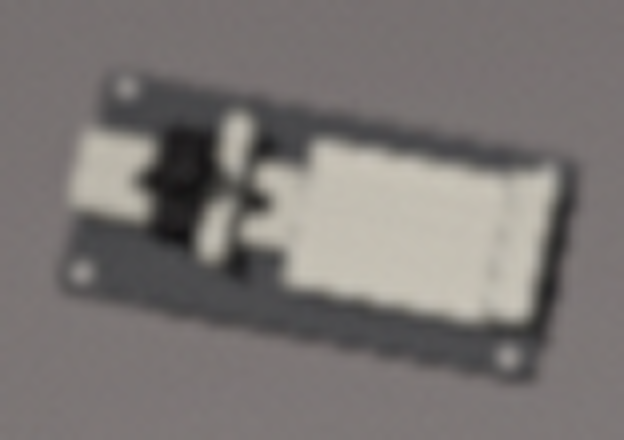

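Run:
```python
import plant;print([n for n in dir(plant) if not n.startswith('__')]); print(getattr(plant,'tips_ahead',None))
from plant import *
from h import *
cp=camera_params("top");a=np.load("pics/top0.npz");p,d=a["p"],a["d"]
print(camera_params("wrist"), R.from_rotvec(read_state()["orientation"]).as_matrix())
# module by colour: non-mat pixels, on plane z=.036
u0,v0,u1,v1=305,180,340,212
c=p[v0:v1,u0:u1];hsv=cv2.cvtColor(c,cv2.COLOR_BGR2HSV)
m=((c.max(2)<62)|(c.min(2)>130)).astype(np.uint8)
m=cv2.morphologyEx(m,cv2.MORPH_CLOSE,np.ones((5,5)))
k,l,st,ce=cv2.connectedComponentsWithStats(m);i=1+st[1:,4].argmax()
ys,xs=np.nonzero(l==i)
q=onz(cp,xs+u0*1.,ys+v0*1.,.03)
print(len(q),cv2.minAreaRect((q[:,:2]*1000).astype(np.float32)))
# windows & depth
vv,uu=np.mgrid[v0:v1,u0:u1].astype(float)
P=bydepth(cp,uu,vv,d[v0:v1,u0:u1]);t=(P[...,2]>.028)&(l==i)
q=P[t];print(len(q),q.mean(0),cv2.minAreaRect((q[:,:2]*1000).astype(np.float32)))
```

```text
['IKError', 'camera_params', 'close_job', 'read_camera', 'read_state', 'tips_ahead']
0.011
{'K': array([[280.08642194,   0.        , 251.89983835],
       [  0.        , 280.08642194, 199.34645265],
       [  0.        ,   0.        ,   1.        ]]), 'eye': array([ 0.27828286, -0.53816055,  0.38435891]), 'orientation': array([-0.26493369,  0.18892971, -1.22245658])} [[ 3.32370710e-01 -9.43148736e-01 -4.15530184e-04]
 [-9.43147469e-01 -3.32370946e-01  1.55124450e-03]
 [-1.60116445e-03 -1.23681995e-04 -9.99998710e-01]]
333 ((525.5971069335938, -237.5853271484375), (48.115203857421875, 86.4373550415039), 27.019500732421875)
320 [ 0.52454557 -0.23651297  0.03498853] ((525.8280029296875, -237.85252380371094), (47.532493591308594, 82.53192138671875), 25.988893508911133)
```

```bash
cat >> h.py <<'E'
def go(s,target,ang):
    """target TCP xyz, world yaw (deg) of tool x -> shift cm, turn"""
    M=R.from_rotvec(s["orientation"]).as_matrix()
    sh=M.T@(np.asarray(target)-s["tool_pos"])*100
    yaw=np.arctan2(M[1,0],M[0,0]);dy=(np.radians(ang)-yaw+np.pi)%(2*np.pi)-np.pi
    print("t",s["t"],"pos",s["tool_pos"].round(4),"yaw",np.degrees(yaw).round(2),"tilt",np.degrees(np.arccos(-M[2,2])).round(2))
    print("shift cm",sh.round(2),"turn",round(-dy,4))
E
python3 - <<'E'
from plant import *
from h import *
go(read_state(),[.525,-.2375,.17],26)
E
```

```text
t 0.1 pos [ 0.1993 -0.5654  0.2287] yaw -70.59 tilt 0.09
shift cm [-20.09 -41.62   5.91] turn -1.6858
```

Call:
play_rows([
  [[-2,-4.2,0,-0.15],[-4,-8.3,0.5,-0.3],[-6,-12.5,1,-0.45],[-8,-16.6,1.5,-0.6],[-10,-20.8,2,-0.75]],
], jaw=9.3, squeeze=10)

```text
t: 0.6
tool_pos: [0.363, -0.4003, 0.2083]
orientation: [-3.051, 0.741, 0.002]
force: [0.8, 0.8, -0.3]
opening: 0.0932
```

Run:
```python
from plant import *
from h import *
go(read_state(),[.525,-.2375,.17],26)
```

```text
t 0.6 pos [ 0.363  -0.4003  0.2083] yaw -27.29 tilt 0.12
shift cm [  6.94 -21.89   3.85] turn -0.9301
```

Call:
play_rows([
  [[1.2,-3.6,0.6,-0.15],[2.3,-7.3,1.3,-0.3],[3.5,-11,1.9,-0.45],[4.6,-14.6,2.6,-0.6],[5.8,-18.2,3.2,-0.75]],
])

```text
t: 1.1
tool_pos: [0.4986, -0.2635, 0.1757]
orientation: [-3.109, -0.429, 0.002]
force: [0.0, -0.5, -0.3]
opening: 0.0929
```

Run:
```python
from plant import *
from h import *
s=read_state();go(s,[.525,-.2375,.17],26)
cp=camera_params("wrist");print(cp)
p,d=read_camera("wrist");cv2.imwrite("pics/w1.png",p);np.savez("pics/w1.npz",p=p,d=d,eye=cp["eye"],o=cp["orientation"])
```

```text
t 1.1 pos [ 0.4986 -0.2635  0.1757] yaw 15.72 tilt 0.17
shift cm [ 3.25 -1.79  0.57] turn -0.1795
{'K': array([[280.08642194,   0.        , 251.89983835],
       [  0.        , 280.08642194, 199.34645265],
       [  0.        ,   0.        ,   1.        ]]), 'eye': array([ 0.47546839, -0.18334803,  0.33157925]), 'orientation': array([-0.30135031, -0.04052609,  0.27162804])}
```

View pics/w1.png

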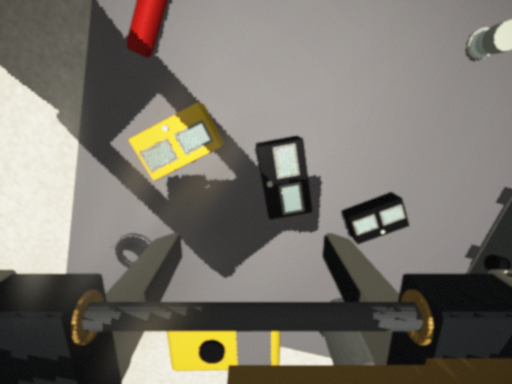

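The wrist view shows the module at about (285,177), clear of the fingers. The smaller decoy is at (375,218) and the yellow one at (175,143).

```bash
cat >> h.py <<'E'
def pts(cp,d,box):
    u0,v0,u1,v1=box
    vv,uu=np.mgrid[v0:v1,u0:u1].astype(float)
    return bydepth(cp,uu,vv,d[v0:v1,u0:u1])
E
python3 - <<'E'
from plant import *
from h import *
a=np.load("pics/w1.npz");cp=dict(K=camera_params("wrist")["K"],eye=a["eye"],orientation=a["o"])
box=(235,120,330,230)
P=pts(cp,a["d"],box);z=P[...,2];m=(z>.03)&(z<.045)
k,l,st,ce=cv2.connectedComponentsWithStats(m.astype(np.uint8));i=1+st[1:,4].argmax()
q=P[l==i];print(len(q),np.median(q[:,2]),cv2.minAreaRect((q[:,:2]*1000).astype(np.float32)),q.mean(0))
# colour outline, top plane
c=a["p"][box[1]:box[3],box[0]:box[2]]
# windows
w=((c.min(2)>130)).astype(np.uint8);w=cv2.morphologyEx(w,cv2.MORPH_OPEN,np.ones((3,3)))
k,l,st,ce=cv2.connectedComponentsWithStats(w)
for j in range(1,k):
    if st[j,4]>100: print("win",ce[j]+box[:2],onz(cp,ce[j][0]+box[0],ce[j][1]+box[1],.036))
s=read_state()
E
```

```text
3475 0.036980263859534956 ((528.2659301757812, -242.20843505859375), (49.99687194824219, 84.08548736572266), 26.042404174804688) [ 0.52711001 -0.24008514  0.03696291]
win [294.38882353 148.23705882] [ 0.52782446 -0.20648646  0.036     ]
win [285.74225352 160.53239437] [ 0.52305649 -0.2212387   0.036     ]
win [291.26894866 198.00733496] [ 0.54159698 -0.25918418  0.036     ]
```

Run:
```python
from plant import *
from h import *
a=np.load("pics/w1.npz");cp=dict(K=camera_params("wrist")["K"],eye=a["eye"],orientation=a["o"])
P=pts(cp,a["d"],(335,185,420,250));m=(P[...,2]>.012)&(P[...,2]<.045);q=P[m];print(np.median(q[:,2]),cv2.minAreaRect((q[:,:2]*1000).astype(np.float32)))
s=read_state();print(s["dq"]);go(s,[.5275,-.2412,.10],26)
```

```text
0.02805770330169116 ((649.6343994140625, -260.9029235839844), (64.0762710571289, 38.90340042114258), 37.859161376953125)
[-0.0636412  -0.01542787  0.01681803 -0.00795438  0.01683841  0.14818991]
t 1.15 pos [ 0.5014 -0.2593  0.1746] yaw 16.39 tilt 0.32
shift cm [ 3.   -0.96  7.47] turn -0.1677
```

Call:
play_rows([
  [[1.5,-0.5,2.5,-0.085],[3,-1,5,-0.168],[3,-1,5,-0.168],[3,-1,5,-0.168],[3,-1,5,-0.168]],
])

```text
t: 1.65
tool_pos: [0.5274, -0.2419, 0.1261]
orientation: [-3.058, -0.702, -0.003]
force: [0.1, 0.4, 0.4]
opening: 0.093
```

```bash
cat > look.py <<'E'
import sys
from plant import *
from h import *
n=sys.argv[1]
s=read_state();cp=camera_params("wrist");p,d=read_camera("wrist")
cv2.imwrite(f"pics/{n}.png",p);np.savez(f"pics/{n}.npz",p=p,d=d,eye=cp["eye"],o=cp["orientation"],tp=s["tool_pos"],to=s["orientation"])
print(s["dq"].round(3),s["tool_pos"].round(4))
P=pts(cp,d,(0,0,512,384));np.save("pics/P.npy",P)
E
python3 look.py w2
python3 - <<'E'
from plant import *
from h import *
P=np.load("pics/P.npy");z=P[...,2];m=(z>.028)&(z<.045)&(np.hypot(P[...,0]-.528,P[...,1]+.241)<.06)
k,l,st,ce=cv2.connectedComponentsWithStats(m.astype(np.uint8));i=1+st[1:,4].argmax()
q=P[l==i];print(ce[i],len(q),np.median(q[:,2]),cv2.minAreaRect((q[:,:2]*1000).astype(np.float32)),q.mean(0))
go(read_state(),[.5275,-.2412,.06],26)
E
```

```text
[-0.004 -0.011 -0.008  0.002 -0.005 -0.006] [ 0.5274 -0.2419  0.1261]
[253.28110896 203.40747905] 4653 0.036948926588142306 ((528.25927734375, -242.0693359375), (50.02571487426758, 84.08924102783203), 26.1187801361084) [ 0.52701395 -0.23946132  0.03689005]
t 1.7 pos [ 0.5276 -0.2421  0.1264] yaw 25.88 tilt 0.26
shift cm [ 0.01 -0.07  6.64] turn -0.0021
```

View pics/w2.png

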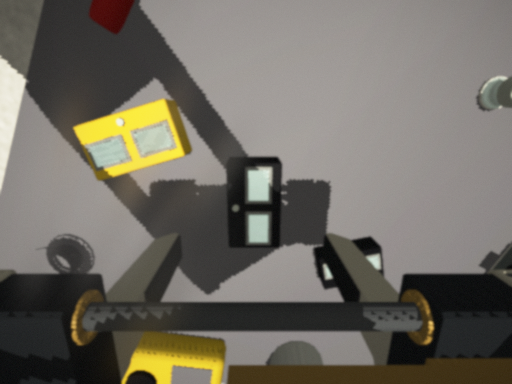

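The module lies at (253,203), centred between the fingers, and its measured size is 50.0 x 84.1 mm with the top at 37 mm. Both match the spec, so I'll descend.

Call:
play_rows([
  [[0,0,3,0],[0,0,6,0],[0,0,8.5,0],[0,0,10,0],[0,0,10.6,0]],
], jaw=7.5)

```text
t: 2.2
tool_pos: [0.527, -0.2419, 0.0196]
orientation: [-3.058, -0.7, -0.002]
force: [0.0, 1.2, 0.7]
opening: 0.0753
```

Run:
```python
from plant import *
from h import *
go(read_state(),[.5283,-.2421,.015],26)
```

```text
t 2.2 pos [ 0.527  -0.2419  0.0196] yaw 25.81 tilt 0.28
shift cm [0.1  0.08 0.46] turn -0.0034
```

Call:
play_rows([
  [[0.1,0.1,0.3,0],[0.1,0.1,0.45,0],[0.1,0.1,0.45,0]],
], jaw=5.5, squeeze=10)

```text
t: 2.5
tool_pos: [0.5292, -0.2429, 0.0163]
orientation: [-3.059, -0.701, -0.004]
force: [0.2, 0.6, 0.2]
opening: 0.0569
```

Call:
play_rows([
  [[0,0,0,0],[0,0,0,0],[0,0,0,0],[0,0,0,0]],
], jaw=4, squeeze=10)

```text
t: 2.9
tool_pos: [0.53, -0.2433, 0.0173]
orientation: [-3.06, -0.701, -0.006]
force: [0.6, 0.0, 5.5]
opening: 0.0498
```

Call:
play_rows([
  [[0,0,-0.5,0],[0,0,-1.5,0],[0,0,-3,0],[0,0,-5,0],[0,0,-7,0]],
])

```text
t: 3.4
tool_pos: [0.5296, -0.2435, 0.0889]
orientation: [-3.06, -0.701, -0.006]
force: [0.1, -0.6, -1.8]
opening: 0.0496
```

```bash
python3 look.py w3
python3 - <<'E'
from plant import *
from h import *
s=read_state();go(s,[.56,.1,.15],-12);print(s["force"],s["opening"])
P=np.load("pics/P.npy")
E
```

```text
[-0.002 -0.242 -0.133  0.001  0.362  0.   ] [ 0.5296 -0.2435  0.0889]
t 3.45 pos [ 0.5318 -0.2447  0.0932] yaw 25.8 tilt 0.48
shift cm [ 17.59 -29.78  -5.65] turn 0.6598
[ 2.51483184 -0.74420075  1.41584238] 0.05008268790096949
```

View pics/w3.png

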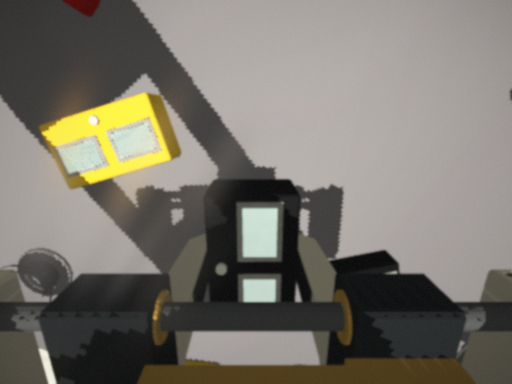

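Module held square at (255,240). I'm moving to a viewpoint just short of the holder.

Run:
```python
from plant import *
from h import *
go(read_state(),[.542,.052,.20],-12)
```

```text
t 3.45 pos [ 0.5318 -0.2447  0.0932] yaw 25.8 tilt 0.48
shift cm [ 13.92 -26.23 -10.67] turn 0.6598
```

Call:
play_rows([
  [[0.8,-1.5,-2.2,0.04],[2.4,-4.5,-4.4,0.12],[4.2,-8,-6.6,0.22],[6,-11.5,-8.8,0.32],[7.8,-15,-10.6,0.42]],
])

```text
t: 3.95
tool_pos: [0.5359, -0.0744, 0.2012]
orientation: [3.141, 0.04, 0.016]
force: [1.0, 0.6, -1.3]
opening: 0.0499
```

Run:
```python
from plant import *
from h import *
s=read_state();go(s,[.542,.052,.20],-12);print(s["force"],s["opening"])
```

```text
t 3.95 pos [ 0.5359 -0.0744  0.2012] yaw 1.48 tilt 0.58
shift cm [  0.93 -12.62   0.12] turn 0.2352
[ 1.02546135  0.64267373 -1.34039707] 0.049865934176363244
```

Call:
play_rows([
  [[0.3,-3.5,0,0.08],[0.6,-7,0,0.16],[0.9,-10.5,0.1,0.235],[0.9,-12.6,0.1,0.235],[0.9,-12.6,0.1,0.235]],
])

```text
t: 4.45
tool_pos: [0.5415, 0.0545, 0.2006]
orientation: [-3.123, 0.323, -0.016]
force: [0.8, 0.1, -1.9]
opening: 0.0493
```

Call:
play_rows([
  [[0,0,0,0],[0,0,0,0]],
])

```text
t: 4.65
tool_pos: [0.5415, 0.0538, 0.2008]
orientation: [-3.123, 0.323, -0.017]
force: [-0.2, -0.7, -1.6]
opening: 0.0499
```

```bash
python3 look.py w4;  python3 - <<'E'
from plant import *
from h import *
s=read_state();go(s,[.542,.052,.20],-12);print(s["force"],s["opening"])
E
```

```text
[-0.013  0.002  0.    -0.003 -0.001  0.002] [0.5415 0.0538 0.2008]
t 4.7 pos [0.5415 0.0536 0.2008] yaw -11.84 tilt 0.62
shift cm [0.08 0.14 0.08] turn 0.0028
[ 0.27433703 -0.38635921 -1.69068494] 0.050005889879980774
```

View pics/w4.png

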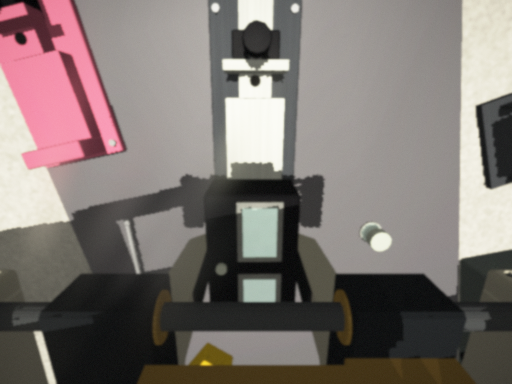

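The wrist view shows the holder in line: knob at (257,38), jaw bar at (255,65), next hole at (255,80), bed from v=97 on. The end stop is hidden by the module.

Run:
```python
from plant import *
from h import *
P=np.load("pics/P.npy");im=cv2.imread("pics/w4.png")
vv,uu=np.mgrid[:384,:512]
def show(n,m):
    k,l,st,ce=cv2.connectedComponentsWithStats(m.astype(np.uint8));i=1+st[1:,4].argmax()
    q=P[l==i];r=cv2.minAreaRect((q[:,:2]*1000).astype(np.float32))
    print(n,"px",ce[i].round(1),len(q),"z",np.median(q[:,2]).round(4),"mean",q.mean(0).round(4),"rect",np.array(r[0]).round(1),np.array(r[1]).round(1),round(r[2],2))
    return l==i
z=P[...,2];reg=(uu>200)&(uu<310)
up=reg&(vv<172)
show("knobtop",up&(z>.1)&(z<.115))
show("jaw",up&(z>.055)&(z<.068)&(im.min(2)>120)&(vv>50))
b=show("bed",up&(z>.03)&(z<.042)&(im.min(2)>120)&(vv>90))
pl=show("plate",up&(z>.004)&(z<.02)&(im.max(2)<110))
# bed sides: fit lines through left/right edges per row
L=[];Rr=[]
for v in range(102,170):
    u=np.nonzero(b[v])[0]
    if len(u)>30: L.append(P[v,u[0],:2]);Rr.append(P[v,u[-1],:2])
for e in(L,Rr):
    vx,vy,x,y=cv2.fitLine(np.array(e,np.float32)*1000,cv2.DIST_HUBER,0,.01,.01).ravel();print("bed edge",np.degrees(np.arctan2(vy,vx)),x,y)
print("width",np.median(np.linalg.norm(np.array(L)-np.array(Rr),axis=1)))
# module in gripper
show("mod",(uu>200)&(uu<305)&(vv>175)&(vv<300)&(z>.19)&(z<.24))
m=(uu>200)&(uu<305)&(vv>175)&(vv<300)&(z>.19)&(z<.24)
mL=[];
for v in range(185,255,4):
    u=np.nonzero(m[v]&(im[v].max(1)<90))[0]; print(v,u[0],u[-1],P[v,u[0]].round(4),P[v,u[-1]].round(4)) if len(u) else 0
```

```text
knobtop px [256.3  37.9] 819 z 0.1084 mean [0.5739 0.1887 0.1082] rect [574.1 189. ] [23.2 23. ] 3.15
jaw px [254.4  65. ] 663 z 0.0625 mean [0.5707 0.1763 0.0625] rect [571.6 176.7] [11.5 63.7] 76.9
bed px [254.1 129.2] 4112 z 0.0367 mean [0.5583 0.1159 0.0367] rect [557.6 112.6] [87.1 64. ] 77.87
plate px [288.4  70.5] 2581 z 0.0126 mean [0.6091 0.1674 0.0126] rect [600.4 147.8] [183.9  30.8] 77.89
bed edge 77.97114 529.42053 131.8319
bed edge 77.7628 588.28687 106.253235
width 0.062813779260175
mod px [251.9 241.1] 11580 z 0.2205 mean [0.5442 0.0698 0.2192] rect [543.7  65.3] [64.3 64.9] 77.86
185 210 293 [0.5261 0.1006 0.1991] [0.5731 0.0908 0.1999]
189 208 295 [0.5264 0.101  0.2093] [0.5728 0.0912 0.2096]
193 205 297 [0.5255 0.1005 0.2148] [0.5726 0.0912 0.2174]
197 203 299 [0.5247 0.0995 0.2182] [0.5729 0.0898 0.2203]
201 204 299 [0.5248 0.0974 0.2189] [0.5728 0.0872 0.219 ]
205 204 299 [0.5242 0.0953 0.219 ] [0.5725 0.0849 0.2185]
209 204 299 [0.5236 0.0932 0.2188] [0.5722 0.0824 0.2176]
213 204 298 [0.5231 0.0911 0.2189] [0.5711 0.0813 0.2202]
217 204 298 [0.5221 0.0883 0.2171] [0.5707 0.0791 0.2203]
221 205 298 [0.5229 0.0873 0.2209] [0.5704 0.0766 0.2195]
225 206 298 [0.5225 0.0845 0.2194] [0.5702 0.0737 0.2181]
229 206 298 [0.5222 0.0827 0.2205] [0.5697 0.072  0.2194]
233 206 298 [0.5213 0.0799 0.2191] [0.572  0.056  0.1909]
237 201 303 [0.512  0.0691 0.1973] [0.5742 0.0553 0.1965]
241 201 304 [0.5123 0.0681 0.201 ] [0.5737 0.0554 0.202 ]
245 202 304 [0.5139 0.068  0.207 ] [0.5726 0.0563 0.2088]
249 202 304 [0.5146 0.0677 0.2117] [0.5718 0.0557 0.2124]
253 201 303 [0.5152 0.0683 0.2178] [0.5704 0.056  0.217 ]
```

Run:
```python
from plant import *
from h import *
s=read_state();go(s,[.5571,.1082,.20],-12.1);print(s["force"],s["opening"])
```

```text
t 4.7 pos [0.5415 0.0536 0.2008] yaw -11.84 tilt 0.62
shift cm [ 0.4  -5.67  0.1 ] turn 0.0045
[ 0.27433703 -0.38635921 -1.69068494] 0.050005889879980774
```

Call:
play_rows([
  [[0.2,-2,0,0.004],[0.4,-4,2,0.004],[0.4,-5.7,4,0.004],[0.4,-5.7,6,0.004],[0.4,-5.7,6,0.004]],
])

```text
t: 5.2
tool_pos: [0.5556, 0.1076, 0.1375]
orientation: [-3.124, 0.331, -0.008]
force: [-1.0, 0.4, -1.7]
opening: 0.0497
```

```bash
python3 look.py w5
python3 - <<'E'
from plant import *
from h import *
s=read_state();go(s,[.5571,.1082,.0545],-12.1);print(s["force"],s["opening"])
E
```

```text
[-0.007 -0.032 -0.036 -0.002  0.043 -0.002] [0.5556 0.1076 0.1375]
t 5.25 pos [0.5566 0.1075 0.1395] yaw -12.13 tilt 0.41
shift cm [-0.02 -0.06  8.5 ] turn -0.0004
[-0.33892784  0.94109895 -1.25502855] 0.05011295937731495
```

View pics/w5.png

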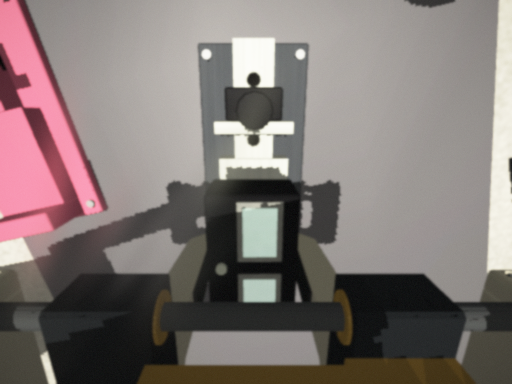

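The module is now centred on the bed line (255 against knob at 256). I'll recheck the holder numbers from this closer view.

Run:
```python
from plant import *
from h import *
P=np.load("pics/P.npy");z=P[...,2];vv,uu=np.mgrid[:384,:512]
im=cv2.imread("pics/w5.png");reg=(uu>190)&(uu<315)&(vv<172)
for n,m in dict(knob=reg&(z>.1)&(z<.115),jaw=reg&(z>.055)&(z<.068)&(im.min(2)>120)&(vv>100),plate=reg&(z>.006)&(z<.02)).items():
    k,l,st,ce=cv2.connectedComponentsWithStats(m.astype(np.uint8));i=1+st[1:,4].argmax();q=P[l==i]
    r=cv2.minAreaRect((q[:,:2]*1000).astype(np.float32));print(n,ce[i].round(1),np.median(q[:,2]),np.round(r[0],1),np.round(r[1],1),r[2])
m=(uu>190)&(uu<310)&(vv>190)&(vv<232)
for v in(199,205,211,217,223,229):
    u=np.nonzero(m[v]&(im[v].max(1)<90))[0];print(P[v,u[0]].round(4),P[v,u[-1]].round(4))
```

```text
knob [253.8 110. ] 0.1085211721762685 [574.3 189.5] [22.8 22.9] 32.24242401123047
jaw [252. 128.] 0.06255460329211865 [571.3 176.7] [10.2 64.1] 77.91839599609375
plate [214.4  99.8] 0.012617972347278794 [540.5 196.4] [116.9  31.8] 77.92100524902344
[0.4889 0.1134 0.    ] [0.615  0.0869 0.0024]
[0.4872 0.1069 0.0007] [0.6055 0.0815 0.0015]
[0.4855 0.1004 0.0015] [0.6032 0.0751 0.0022]
[0.4837 0.0937 0.002 ] [0.6022 0.0678 0.0014]
[0.4814 0.0864 0.0008] [0.601  0.0609 0.002 ]
[0.4795 0.0796 0.0014] [0.6098 0.0512 0.0013]
```

Call:
play_rows([
  [[0,-0.1,2.5,0],[0,-0.1,5,0],[0,-0.1,7,0],[0,-0.1,7,0],[0,-0.1,7,0]],
])

```text
t: 5.75
tool_pos: [0.558, 0.1079, 0.0709]
orientation: [-3.123, 0.333, -0.013]
force: [1.0, 0.2, -0.3]
opening: 0.0497
```

Run:
```python
from plant import *
from h import *
s=read_state();go(s,[.5571,.1082,.0545],-12.1);print(s["force"],s["opening"])
```

```text
t 5.75 pos [0.558  0.1079 0.0709] yaw -12.18 tilt 0.46
shift cm [-0.11 -0.01  1.64] turn -0.0013
[ 0.98556099  0.21995299 -0.34961436] 0.049718211473336174
```

Call:
play_rows([
  [[-0.05,0,0.4,0],[-0.1,0,0.8,0],[-0.1,0,1.1,0],[-0.1,0,1.3,0],[-0.1,0,1.4,0]],
])

```text
t: 6.25
tool_pos: [0.557, 0.1081, 0.0566]
orientation: [-3.123, 0.333, -0.012]
force: [-0.0, -0.3, -1.5]
opening: 0.05
```

Call:
play_rows([
  [[0,0,0.05,0],[0,0,0.1,0],[0,0,0.1,0]],
])

```text
t: 6.55
tool_pos: [0.5569, 0.1082, 0.0556]
orientation: [-3.123, 0.333, -0.012]
force: [0.4, 0.4, -2.1]
opening: 0.0499
```

Call:
play_rows([
  [[0,0,0.05,0],[0,0,0.1,0],[0,0,0.1,0]],
])

```text
t: 6.85
tool_pos: [0.5569, 0.1081, 0.0545]
orientation: [-3.123, 0.333, -0.012]
force: [0.3, -0.8, -2.5]
opening: 0.0499
```

Call:
play_rows([
  [[0,0,0.05,0],[0,0,0.1,0],[0,0,0.1,0]],
])

```text
t: 7.15
tool_pos: [0.5569, 0.1081, 0.0534]
orientation: [-3.123, 0.333, -0.012]
force: [0.2, -0.1, -1.4]
opening: 0.0501
```

Call:
play_rows([
  [[0,0,0.05,0],[0,0,0.1,0],[0,0,0.1,0]],
])

```text
t: 7.45
tool_pos: [0.557, 0.1081, 0.0533]
orientation: [-3.123, 0.333, -0.012]
force: [-4.1, -0.9, 6.8]
opening: 0.0499
```

Call:
play_rows([
  [[0,0,0.05,0],[0,0,0.05,0]],
])

```text
t: 7.65
tool_pos: [0.557, 0.1082, 0.0534]
orientation: [-3.123, 0.333, -0.012]
force: [-4.1, -0.3, 6.4]
opening: 0.0501
```

Contact with the bed at about 8 N, at the expected height. Releasing.

Call:
play_rows([
  [[0,0,0,0],[0,0,0,0],[0,0,0,0],[0,0,0,0],[0,0,0,0]],
], jaw=7)

```text
t: 8.15
tool_pos: [0.557, 0.1081, 0.0532]
orientation: [-3.123, 0.333, -0.012]
force: [-0.6, -0.5, 0.1]
opening: 0.0697
```

Call:
play_rows([
  [[0,0,-1.5,0],[0,0,-4.5,0],[0,0,-8,0],[0,0,-12,0],[0,0,-12,0]],
])

```text
t: 8.65
tool_pos: [0.5601, 0.1087, 0.1818]
orientation: [-3.121, 0.332, -0.03]
force: [1.4, 0.4, 0.8]
opening: 0.07
```

```bash
python3 look.py w6
python3 - <<'E'
from plant import *
from h import *
s=read_state();go(s,[.5742,.1893,.16],-12.1);print(s["force"],s["opening"])
E
```

```text
[-0.002  0.044  0.069 -0.002 -0.068 -0.001] [0.5601 0.1087 0.1818]
t 8.7 pos [0.5588 0.1085 0.1786] yaw -12.17 tilt 0.9
shift cm [-0.23 -8.21  1.89] turn -0.0011
[ 0.4387088  -0.75935651 -0.30435142] 0.0699470757705778
```

View pics/w6.png

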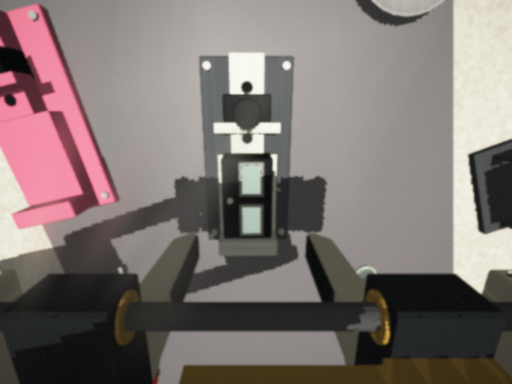

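Module sits on the bed at (247,195), between the end stop (247,247) and the jaw (247,128). I'll measure where it ended up.

```bash
cat > meas.py <<'E'
from plant import *
from h import *
import sys
P=np.load("pics/P.npy");z=P[...,2];vv,uu=np.mgrid[:384,:512];im=cv2.imread(f"pics/{sys.argv[1]}.png")
o=np.array([565.3,148.2]);yh=np.array([.2095,.9778]);xh=np.array([.9778,-.2095])
near=np.hypot(P[...,0]*1000-o[0],P[...,1]*1000-o[1])<130
for n,m in dict(knob=near&(z>.1)&(z<.13),jaw=near&(z>.055)&(z<.067)&(im.min(2)>120)&(P[...,1]>.15),module=near&(z>.068)&(z<.078),stop=near&(z>.055)&(z<.067)&(P[...,1]<.11)).items():
    if not m.any(): continue
    k,l,st,ce=cv2.connectedComponentsWithStats(m.astype(np.uint8));i=1+st[1:,4].argmax();q=P[l==i]
    r=cv2.minAreaRect((q[:,:2]*1000).astype(np.float32));c=np.array(r[0])-o
    print(n,ce[i].round(1),len(q),"z",np.median(q[:,2]).round(4),"w",np.round(r[0],1),np.round(r[1],1),round(r[2],2),"holder x,y",(c@xh).round(1),(c@yh).round(1))
E
python3 meas.py w6
```

```text
knob [246.3 113.5] 725 z 0.1085 w [574.2 189.4] [22.9 22.9] 32.16 holder x,y 0.1 42.1
jaw [227.1 128.3] 319 z 0.0625 w [555.9 180.1] [10.1 32.7] 77.69 holder x,y -15.8 29.3
module [246.4 196.8] 4048 z 0.073 w [556.5 109.5] [84.1 50.1] 77.96 holder x,y -0.5 -39.7
stop [247.5 246.8] 1006 z 0.0625 w [544.6  52.8] [18.5 63.8] 76.69 holder x,y -0.3 -97.7
```

Call:
play_rows([
  [[-0.1,-3,0.3,0],[-0.2,-6,0.8,0],[-0.2,-8.2,1.5,0],[-0.2,-8.2,2.5,0],[-0.2,-8.2,2.5,0]],
], jaw=6)

```text
t: 9.2
tool_pos: [0.5728, 0.1887, 0.1511]
orientation: [-3.124, 0.331, -0.018]
force: [-0.2, -0.4, -0.7]
opening: 0.0601
```

```bash
python3 look.py w7
python3 - <<'E'
from plant import *
from h import *
s=read_state();go(s,[.5742,.1893,.09],-12.1);print(s["force"],s["opening"])
E
python3 meas.py w7
```

```text
[-0.023 -0.023 -0.006 -0.002  0.02  -0.001] [0.5728 0.1887 0.1511]
t 9.25 pos [0.5732 0.1883 0.152 ] yaw -12.15 tilt 0.71
shift cm [-0.   -0.11  6.2 ] turn -0.0008
[ 0.37554852 -1.49340829  0.92948981] 0.06035094675656502
knob [253.1 222.1] 768 z 0.1085 w [574.1 190.1] [23.2 22.9] 1.51 holder x,y -0.2 42.8
module [252.1 274.1] 2801 z 0.073 w [559.2 122.7] [58.5 49.9] 77.74 holder x,y -0.6 -26.3
stop [251.  333.6] 246 z 0.0627 w [542.9  47. ] [ 7.3 62.9] 79.05 holder x,y -0.7 -103.6
```

View pics/w7.png

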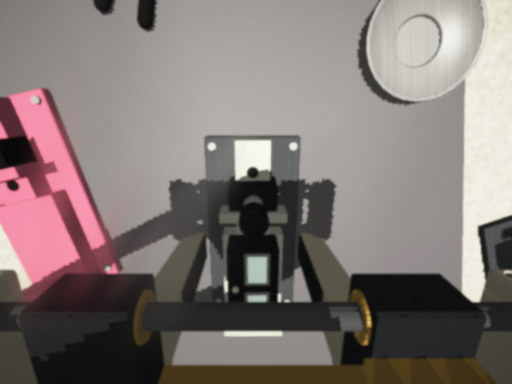

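The knob at (253,222) is centred between the fingers. Next: descend and close.

Call:
play_rows([
  [[0,-0.1,2.5,0],[0,-0.1,4.5,0],[0,-0.1,5.8,0],[0,-0.1,6.1,0],[0,-0.1,6.1,0]],
])

```text
t: 9.75
tool_pos: [0.5741, 0.1887, 0.0911]
orientation: [-3.123, 0.333, -0.019]
force: [0.3, 0.6, 0.3]
opening: 0.0601
```

Run:
```python
from plant import *
from h import *
s=read_state();go(s,[.5742,.1895,.09],-12.1);print(s["force"],s["opening"])
```

```text
t 9.75 pos [0.5741 0.1887 0.0911] yaw -12.19 tilt 0.68
shift cm [-0.01 -0.08  0.11] turn -0.0015
[0.27291244 0.61142032 0.33472086] 0.06006395608419003
```

Call:
play_rows([
  [[0,-0.08,0.1,0],[0,-0.08,0.1,0],[0,-0.08,0.1,0],[0,-0.08,0.1,0],[0,-0.08,0.1,0]],
], jaw=1.5, squeeze=30)

```text
t: 10.25
tool_pos: [0.5744, 0.1895, 0.0903]
orientation: [-3.123, 0.333, -0.019]
force: [1.3, -0.8, 0.6]
opening: 0.0244
```

Call:
play_rows([
  [[0,0,0,0],[0,0,0,0],[0,0,0,0]],
])

```text
t: 10.55
tool_pos: [0.5747, 0.1895, 0.0904]
orientation: [-3.123, 0.333, -0.02]
force: [1.5, -0.1, -0.6]
opening: 0.0231
```

Call:
play_rows([
  [[0,0,-0.3,0],[0,0,-0.7,0],[0,0,-1.1,0],[0,0,-1.35,0],[0,0,-1.35,0]],
])

```text
t: 11.05
tool_pos: [0.5744, 0.1894, 0.104]
orientation: [-3.123, 0.333, -0.02]
force: [5.0, -0.2, -8.9]
opening: 0.0235
```

Call:
play_rows([
  [[0,0,0,0],[0,0,0,0]],
])

```text
t: 11.25
tool_pos: [0.5744, 0.1894, 0.1038]
orientation: [-3.123, 0.333, -0.02]
force: [5.4, -0.1, -8.5]
opening: 0.0236
```

```bash
python3 look.py w8; python3 meas.py w8
python3 - <<'E'
from plant import *
from h import *
s=read_state();go(s,[.5742-.0052,.1895-.0244,.104],-12.1);print(s["force"],s["opening"])
E
```

```text
[-0.001  0.001 -0.001 -0.001 -0.001  0.   ] [0.5744 0.1894 0.1038]
knob [251.5 256.3] 3156 z 0.1213 w [574.5 189.9] [23.8 53.8] 85.22 holder x,y 0.3 42.7
module [251.3 347.4] 1876 z 0.0731 w [551.5  85.8] [35.5 49.8] 77.14 holder x,y -0.5 -63.9
stop [252.9 361.5] 145 z 0.0622 w [546.   59.1] [ 5.1 60.6] 77.68 holder x,y -0.2 -91.2
t 11.3 pos [0.5744 0.1894 0.1038] yaw -12.19 tilt 0.72
shift cm [-0.02  2.49 -0.03] turn -0.0015
[ 5.63597003 -0.57440535 -7.3997195 ] 0.02314747956541202
```

Knob lifted 13 mm against a spring pull of about 8 N, so it didn't slip. Now I slide 25 mm towards the module.

Call:
play_rows([
  [[0,0.3,0,0],[0,0.7,0,0],[0,1.1,0,0],[0,1.4,0,0],[0,1.7,0,0]],
])

```text
t: 11.8
tool_pos: [0.5709, 0.1727, 0.1035]
orientation: [-3.123, 0.333, -0.02]
force: [6.4, -0.6, -7.9]
opening: 0.023
```

Run:
```python
from plant import *
from h import *
s=read_state();go(s,[.5744-.0052,.1894-.0244,.104],-12.1);print(s["force"],s["opening"])
```

```text
t 11.8 pos [0.5709 0.1727 0.1035] yaw -12.19 tilt 0.73
shift cm [ 0.    0.78 -0.05] turn -0.0015
[ 6.3744991  -0.61513255 -7.8937005 ] 0.0230143579294812
```

Call:
play_rows([
  [[0,0.25,0,0],[0,0.45,0,0],[0,0.65,0,0],[0,0.78,0,0],[0,0.78,0,0]],
])

```text
t: 12.3
tool_pos: [0.5693, 0.1653, 0.1034]
orientation: [-3.123, 0.333, -0.02]
force: [5.8, 0.3, -7.4]
opening: 0.0239
```

Run:
```python
from plant import *
from h import *
s=read_state();go(s,[.5744-.0052,.1894-.0244,.104],-12.1);print(s["force"],s["opening"])
```

```text
t 12.3 pos [0.5693 0.1653 0.1034] yaw -12.19 tilt 0.75
shift cm [-0.    0.03 -0.06] turn -0.0016
[ 5.80681943  0.32806795 -7.38215172] 0.02390701868068791
```

Call:
play_rows([
  [[0,0.03,0.3,0],[0,0.03,0.6,0],[0,0.03,0.9,0],[0,0.03,1.2,0],[0,0.03,1.3,0]],
])

```text
t: 12.8
tool_pos: [0.5695, 0.1651, 0.0904]
orientation: [-3.122, 0.333, -0.021]
force: [2.0, 0.7, 0.8]
opening: 0.0234
```

Call:
play_rows([
  [[0,0,0,0],[0,0,0,0]],
])

```text
t: 13.0
tool_pos: [0.5694, 0.1652, 0.0905]
orientation: [-3.122, 0.333, -0.02]
force: [3.7, 1.5, -3.8]
opening: 0.0236
```

Call:
play_rows([
  [[0,0,0.05,0],[0,0,0.1,0],[0,0,0.1,0],[0,0,0.1,0]],
])

```text
t: 13.4
tool_pos: [0.5696, 0.1652, 0.0903]
orientation: [-3.122, 0.333, -0.021]
force: [-1.2, 0.3, 5.6]
opening: 0.0232
```

```bash
python3 look.py w9; python3 meas.py w9
python3 - <<'E'
from plant import *
from h import *
s=read_state();print(s["force"],s["tool_pos"],s["opening"])
for n in("top","side"):
    p,d=read_camera(n);cp=camera_params(n);cv2.imwrite(f"pics/{n}9.png",p)
    b=(172,160,250,215) if n=="top" else (220,145,275,215)
    cv2.imwrite(f"pics/{n}9c.png",cv2.resize(p[b[1]:b[3],b[0]:b[2]],None,fx=8,fy=8,interpolation=cv2.INTER_CUBIC))
E
```

```text
[-0.001 -0.001  0.    -0.    -0.001 -0.001] [0.5696 0.1652 0.0903]
knob [251.6 264. ] 3321 z 0.1091 w [569.5 165.8] [23.5 55.4] 84.64 holder x,y 0.4 18.1
module [251.1 344.2] 1551 z 0.0731 w [550.1  79. ] [27.3 49.1] 77.98 holder x,y -0.4 -70.8
stop [252.8 360.3] 540 z 0.0628 w [545.   53.7] [14.5 56.3] 79.62 holder x,y -0.1 -96.6
[-0.69239228  0.25635752  6.26409916] [0.56965365 0.16526983 0.09032352] 0.02308653387945534
```

View pics/w9.png

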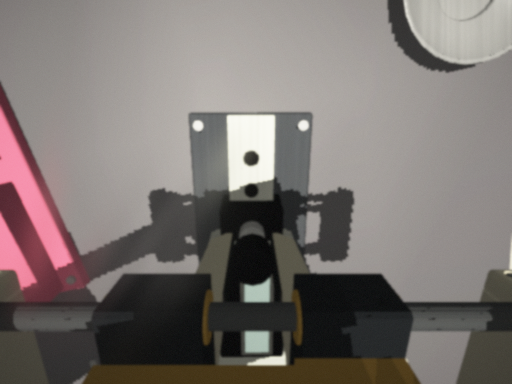

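View pics/side9c.png

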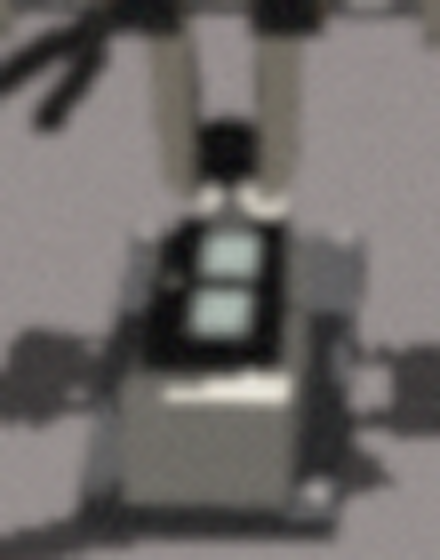

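View pics/top9.png

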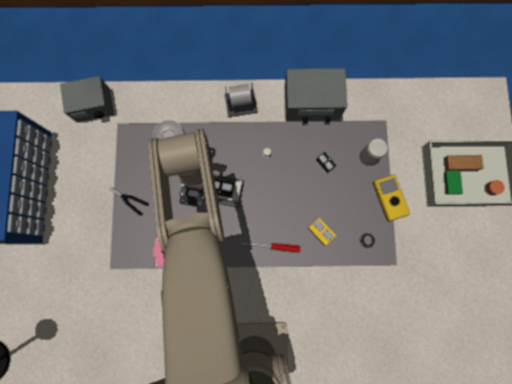

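Run:
```python
from h import *
P=np.load("pics/P.npy");im=cv2.imread("pics/w9.png")
q=P[255:270,244:262];print(np.median(q[...,2]),q[...,2].min(),q[...,2].max())
for n,u,v in(("h1",251,190),("h2",251,158)):
    print(n,np.median(P[v-2:v+3,u-2:u+3].reshape(-1,3),0))
P=P[330:372,230:275];m=(P[...,2]>.069);q=P[m];h=(q[:,:2]*1000-[565.3,148.2])@np.array([.2095,.9778]);print("module end y",h.min())
```

```text
0.1086051878087846 0.10732585383603266 0.24619559890824624
h1 [0.5745939  0.19006815 0.03716596]
h2 [0.57987495 0.21432296 0.03730978]
module end y -83.99852445975414
```

```bash
python3 -c "
from plant import *
print(close_job())"
```

```text
the job is handed in; nothing more can be done
None
```

The job is done and handed in at about 13.5 s of the 48 s. No verdict was reported.

**What I did**
- I gripped the module at 10 N across its 50 mm width, set it on the bed and let go. The set-down peaked at about 8 N.
- I took the knob at 30 N, pulled the pin up 13 mm (about 8 N of spring felt), and slid the jaw 25 mm towards the module. I then lowered the pin into the next hole with a slight downward push.

**Last checks**

| Check | Result |
|---|---|
| Knob top height | 108.6 mm, against 108.5 mm with the pin home at the start |
| Push on the knob | It stopped against a solid end, about +6 N on the tool |
| Holes | The starting hole and the one behind it are empty behind the jaw, so the pin is in the next hole |
| Fingers | Still closed on the knob, opening about 23 mm |
| Module | Middle about 3 mm from the bed point towards the jaw, under 1 mm off across, top height right for lying flat |
| Other things | The ones visible in the last top view have not visibly moved; the tray was partly hidden by the arm |

**Disagreement:** the first top camera view put the holder about 2 to 3 mm away from where the wrist camera did. I used the wrist camera's figures, because several of its views agreed with each other and with the given sizes.

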